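Press a freshly bound memo block in the ratchet clamp

TASK

Stand the memo block upright in the ratchet clamp, a broad face toward each jaw, and let go of it. Then pump the clamp's trigger until the moving jaw presses the block firmly but without crushing it, its sprung plate pushed in about half-way (8 mm), moving the jaw by the trigger alone. Finish while still holding the trigger squeezed so that the pressure stays on, and leave the other things where they are.

Things in the scene. Friction and masses are not known exactly. Their poses are not given: they have to be found in the camera images.
- clamp: Ratchet clamp fixed to the worktop, 266 x 76 mm. Origin on the worktop under its axis; own x runs from handle to fixed jaw, z up. Along x (mm): grey trigger at rest -130 to -120, black handle -98 to -82, black housing -135 to -35 (top 62 high), moving jaw, bed (top 12 high) where the block stands, fixed jaw 83 to 100 (76 high). Symmetric about y = 0; only handle and trigger are higher than 76.
- memo_mid (a point): Centre of the memo block, 40 mm above its underside: solid stack of white paper with a brown board back, loose, about 160 g, standing upright. 36 mm thick along own x, 54 mm wide along own y, 80 mm tall along own z. Its broad faces (54 x 80, facing own +x and -x) go toward the two jaws, either way round.
- handle_mid (a point): Middle of the fixed handle's grip, 108 mm above the worktop: black upright blade, 16 mm thick along the clamp's x, 26 mm wide, from 62 to 140 mm above the worktop. Axes as the clamp's.
- trigger_mid (a point): Middle of the trigger's grip, 108 mm above the worktop, moves with it: grey upright blade, 10 mm thick along the clamp's x, 24 mm wide, from 66 to 136 mm above the worktop, 22 mm behind (clamp -x) the handle at rest, drawn toward it. Taken with the handle between the fingers from above: 48 mm over both at rest, 34 mm fully squeezed.
- trigger (a joint): Trigger travel toward the handle (clamp +x), 0 (rest) to 0.014 m (fully squeezed). Springs back when let go (3 to 4.4 N); moving the jaw takes 2.5 N more, plus the plate's force. Once the ratchet catches, the jaw goes forward just as far as the trigger. Teeth are 6 mm apart: up to 6 mm of a squeeze may be lost before it catches, and a squeeze of over 12.5 mm brings about 12 mm.
- jaw (a joint): Moving jaw, a toothed steel bar with a grey head: advance toward the fixed jaw, 0 to 0.065 m, starts at 0 to 0.018. The block, against the fixed jaw, is touched at 0.044. When the trigger is released the jaw stays, but by a friction of 2.5 N only: if the plate presses harder, the jaw slips back until the plate is about 3 mm in.
- plate (a joint): Sprung pressure plate on the front of the moving jaw, 56 mm wide, 19 to 71 mm above the worktop: how far it is pushed back toward the jaw head, 0 (free, visible gap 16 mm) to 0.016 m (bottomed). Spring 900 N/m (8 mm is about 7 N). More than 13 mm crushes the block.
- plate_face (a point): Centre of the front face of the sprung plate, 45 mm above the worktop. In the clamp's frame x = 3 mm + jaw - plate.
- fixed_face (a point): Centre of the fixed jaw's inner face, x = 83 mm in the clamp's frame, 45 mm above the worktop. The block stands between the plate's face and this face, which are 62 to 80 mm apart at the start.
- glue_stick: Bystander, white and dark grey glue stick lying on its side, 95 mm long, 28 mm thick, loose. Origin under its centre.
- staple_box: Bystander, cardboard box of staples, 41 x 74 x 27 mm, loose. Origin under its centre.
- rubber_stamp: Bystander, wooden rubber stamp standing on its face, 28 x 58 x 73 mm, loose. Origin under its centre.

How it is judged:
By the outcome, as a careful person would: the job done as asked, in the order asked, and still so for the second after the job is handed in, while the arm keeps its last pose, push and grip.
It also fails if it takes over 61 s, if anything falls off the work surface, if the arm or the gripper's body presses on something with over 40 N, if the wrist force passes 120 N, or if a joint passes its speed limit or range.

ROBOT

A 7-joint arm with a two-finger parallel gripper is mounted at the origin on a cart in front of the work surface, level with it; the furniture and walls round the work are solid. World frame = base frame: x ahead of the robot, y to its left, z up, the work surface at z = 0. Lengths are in m, angles in rad, forces in N, time in s.
With the tool pointing down it reaches from about 0.425 to 0.875 m from the base axis. Payload 4.7 kg.
Tool frame: the origin (TCP) lies where the fingers leave the gripper's body, on its centre line; the fingertips stand 70 mm ahead of it and the grasp point (between the pads) lies 51 mm ahead of it; z points along the fingers, y is the line along which they close (so a half turn about z gives the same grasp; the last joint's range is limited). The gripper opens to 87 mm and grips with 3 to 60 N. Pads are 19 mm wide; open, the fingers measure 117 mm over their backs; the gripper's body (75 mm by 190 mm) begins 51 mm behind the grasp point.
Start: joints at [-1.196, 0.321, -0.07, 1.45, 0.023, 1.371, -0.057], TCP at [0.229, 0.608, 0.292] pointing down, gripper open.
Joint ranges: [-2.86, 2.86], [-0.3, 2.09], [-1.38, 1.24], [0.06, 2.45], [-1.56, 4.7], [0.09, 2.05], [-2.69, 2.69]. Speed limits (rad/s): [2.57, 2.57, 3.14, 3.14, 3.14, 3.14, 3.14].

INTERFACE

Orientations are given as a rotation vector (axis times angle).
In Python, from bench import get_state, get_image, get_calibration, close_job gives the robot as it stands.
- The arm moves only by the tool send_rows, never from a script. Its argument "rows" is a list of rows, each an object of numbers: "hand": the finger opening in mm, from 0 to 87; "x", "y", "z": the shift along the world's x, y, z in mm; "roll": the turn about the world's z in degrees. A call has 1 to 10 rows; each row shifts and turns the commanded pose from where the row before left it; what a row does not reach is not made up. A row lasts 1/10 s, in which the tool goes at most 50 mm and 8.59 degrees, less where a joint would pass 70% of its speed; a pose out of reach is approached as far as the arm can. A call is refused whole if a number of a shift passes 50 or a number of a turn 8.59, either way. A call with a gripper value outside its range is refused whole. The fingers move at their own pace and stop on an object; "force" is the grip in N (left out, the last holds). Time passes only in rows, so rows that do not move let the fingers close. It gives the time, the measured TCP pose, the force, the opening and the grip force at its end, in the units of the state.
- get_state(): the state, without advancing time (a new reading comes with each control period).
- get_image(name): name is "scene" or "top"; returns the picture (420x560x3 uint8, blue, green, red); there is no depth.
- get_calibration(name): a dict with "mtx" (3x3 intrinsics, pixels), "world_from_camera" (4x4, takes a point from camera to world coordinates). Camera axes: x right, y down, z forward; pixel columns grow to the right and rows downward; lengths in m; the calibration is good to about 2 mm. A picture is of the moment at which its call begins. get_calibration takes no time and is no camera call.
- close_job(): hands the job in; it is judged then, once.
The state is a dict: "time": time; "joint_positions": joint angles; "qd": joint speeds; "joint_torque": joint torques, N m; "position": TCP position; "tool_rot": TCP orientation; "ft_force": force on the tool from outside, world axes, zero at the start; "torque": the same for the moment, N m; "grip_width": opening from 0.0 (shut) to 1.0 (fully open); "grip_force": force on a finger pad.
Only numpy, scipy, OpenCV 4.12 (cv2) and the standard library are available. Lean on these libraries where they do the work, as an engineer would, in place of code of your own. Each camera call takes 0.05 s, during which the arm holds its last target. There are 200 camera calls.

## Working session

There is one attempt and no reset: what is moved stays moved. The work goes in short steps, Python scripts to look and compute and a tool call to move; the robot and the scene stay as the last step left them, time stands still between calls to the robot, and variables do not carry over. Pictures are saved under pics/ and viewed, at most 10 in all, crops included, and the job is handed in when it is done.

Besides the shell and the picture viewer there is one more tool, called as name([rows], argument=value, ...), one row to a line, values as JSON. send_rows: Moves the arm, as the interface text tells. Its arguments: {"type":"object","properties":{"rows":{"type":"array","items":{"type":"object","properties":{"hand":{"type":"number"},"x":{"type":"number"},"y":{"type":"number"},"z":{"type":"number"},"roll":{"type":"number"}}}},"force":{"type":"number"}},"required":["rows"]}

```bash
mkdir -p pics; cat > h.py <<'E'
import numpy as np, cv2
from bench import *
def cal(n):
    c=get_calibration(n); return np.array(c["mtx"]),np.array(c["world_from_camera"])
def ray(n,u,v):
    K,T=cal(n); d=T[:3,:3]@np.linalg.solve(K,[u,v,1.]); return T[:3,3],d
def onz(n,u,v,z):
    o,d=ray(n,u,v); return o+d*(z-o[2])/d[2]
def proj(n,p):
    K,T=cal(n); q=K@(T[:3,:3].T@(np.asarray(p)-T[:3,3])); return q[:2]/q[2]
def tri(a,b):
    (o1,d1),(o2,d2)=ray(*a),ray(*b)
    A=np.stack([d1,-d2],1); s=np.linalg.lstsq(A,o2-o1,rcond=None)[0]
    p,q=o1+s[0]*d1,o2+s[1]*d2
    return (p+q)/2,np.linalg.norm(p-q)
E
python3 - <<'E'
from h import *
for n in("scene","top"):
    cv2.imwrite(f"pics/{n}0.png",get_image(n)); K,T=cal(n); print(n,K.round(1).tolist(),T.round(3).tolist())
s=get_state();print({k:np.round(v,3).tolist() for k,v in s.items()})
E
```

```text
scene [[408.7, 0.0, 283.0], [0.0, 408.7, 209.3], [0.0, 0.0, 1.0]] [[0.807, -0.456, 0.375, 0.202], [-0.591, -0.617, 0.521, -0.444], [-0.006, -0.642, -0.767, 0.803], [0.0, 0.0, 0.0, 1.0]]
top [[423.9, 0.0, 284.7], [0.0, 423.9, 210.8], [0.0, 0.0, 1.0]] [[-0.028, -0.989, 0.143, 0.423], [-1.0, 0.029, 0.002, 0.027], [-0.006, -0.142, -0.99, 0.948], [0.0, 0.0, 0.0, 1.0]]
{'time': 0.1, 'joint_positions': [-1.196, 0.322, -0.07, 1.452, 0.023, 1.371, -0.057], 'qd': [0.001, -0.001, 0.0, -0.003, 0.001, 0.001, -0.0], 'joint_torque': [0.0, -49.257, -0.406, -31.34, -0.064, 0.04, 0.0], 'position': [0.229, 0.608, 0.291], 'tool_rot': [-0.564, -3.09, 0.003], 'ft_force': [0.604, -0.971, 0.54], 'torque': [0.041, -0.011, 0.025], 'grip_force': 0.0, 'grip_width': 1.002}
```

View pics/scene0.png

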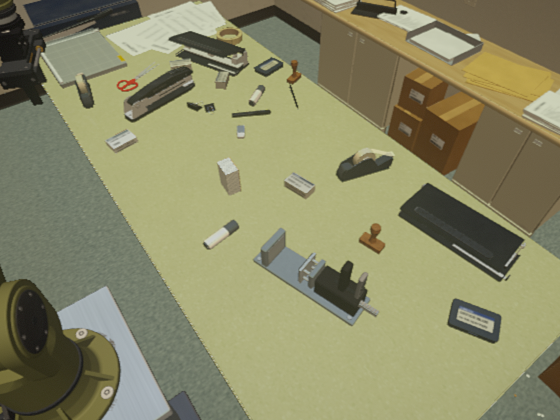

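View pics/top0.png

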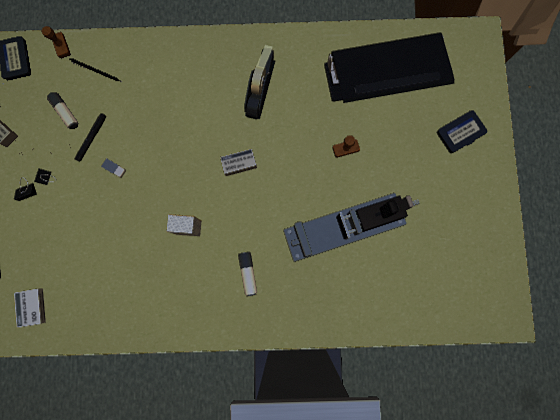

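The scene view shows the memo block at (229,177) and the clamp at (315,275), with its handle at (347,272) and trigger at (361,283). In the top view the block is at (183,224) and the clamp at (350,226). I'll zoom in for the corners.

```bash
python3 - <<'E'
from h import *
s=cv2.imread("pics/scene0.png");t=cv2.imread("pics/top0.png")
def c(im,x,y,w,h,f): return cv2.resize(im[y:y+h,x:x+w],(w*f,h*f),interpolation=cv2.INTER_CUBIC)
o=np.zeros((600,800,3),np.uint8)
a=c(s,250,225,135,100,4); o[:400,:540]=a          # scene clamp
a=c(s,210,150,40,50,6); o[:300,545:785]=a          # scene block
a=c(t,280,185,145,50*0+80,4)[:,:580]; 
b=cv2.resize(t[185:265,280:425],(362,200),interpolation=cv2.INTER_CUBIC); o[400:600,:362]=b  # 2.5x
a=c(t,160,205,50,40,6); o[310:550,500:800]=a
o=cv2.convertScaleAbs(o,alpha=1.5)
cv2.imwrite("pics/crop1.png",o)
E
```

```text
(no output)
```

View pics/crop1.png

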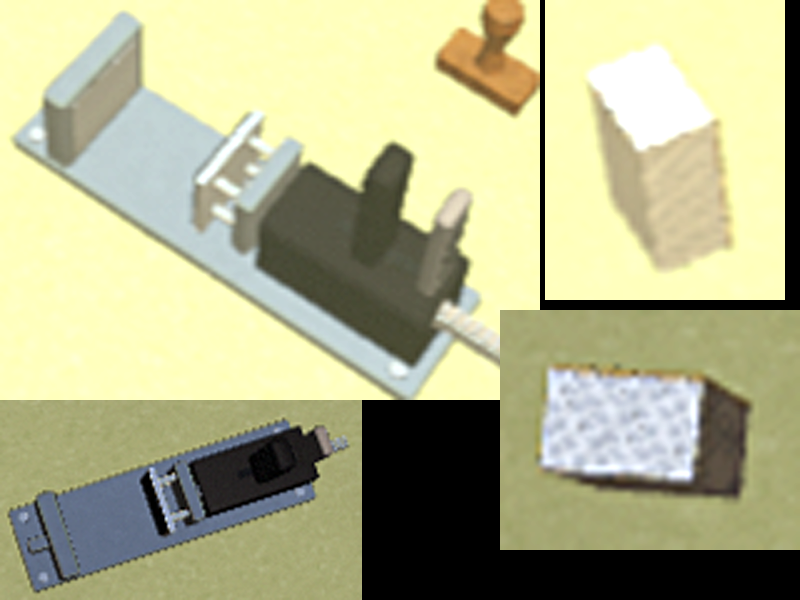

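The crop shows the block standing. Its top-face corners in the top view are about (168,215), (195,217), (192,233) and (167,231). The clamp's fixed jaw is at lower left and the handle and trigger at upper right. I'll refine this with masks and check heights by triangulating.

```bash
python3 - <<'E'
from h import *
t=cv2.imread("pics/top0.png");s=cv2.imread("pics/scene0.png")
def big(m,x,y,w,h):
    k=np.zeros_like(m);k[y:y+h,x:x+w]=m[y:y+h,x:x+w]
    c=max(cv2.findContours(k,0,1)[0],key=cv2.contourArea);return c[:,0].astype(float)
hsv=cv2.cvtColor(t,40); 
m=((t.min(2)>110)*255).astype(np.uint8)   # white top
c=big(m,155,200,55,50)
r=cv2.minAreaRect(c.astype(np.float32));print("block px",r)
tc,e=tri(("top",(168+194.7+191.7+167)/4,(214.7+216.7+233.3+231.3)/4),("scene",(217.2+228.3+238.8+226.2)/4,(163+157.5+170.3+175)/4))
print("block top tri",tc.round(4),e)
for z in(.08,):
    w=np.array([onz("top",*p,z)[:2] for p in c]);R=cv2.minAreaRect((w*1000).astype(np.float32));print("block",R, onz("top",*r[0],z))
    print([onz("top",*p,z)[:2].round(4).tolist() for p in((168,214.7),(194.7,216.7),(191.7,233.3),(167,231.3))])
# clamp base: bluish
b=t.astype(int); m=((b[...,0]-b[...,2]>8)*255).astype(np.uint8)
c=big(m,275,180,145,90); w=np.array([onz("top",*p,.012)[:2] for p in c])
print("clamp",cv2.minAreaRect((w*1000).astype(np.float32)),cv2.minAreaRect(c.astype(np.float32)))
for a,bb in(((284,229.8),(253.5,259.5)),((405.3,223.8),(370,298.8))):
    p,e=tri(("top",*a),("scene",*bb));print("corner tri",p.round(4),e)
# base corners at z=.012 from top hand picks
for p in((284,229.8),(293.2,261),(405.3,223.8),(394,193)):print(onz("top",*p,.012).round(4))
for p in((253.5,259.5),(351.2,324.5),(370,298.8)):print("sc",onz("scene",*p,.012).round(4))
E
```

```text
block px ((179.79869079589844, 223.51992797851562), (25.609817504882812, 16.363676071166992), 3.8140745162963867)
block top tri [0.5276 0.2459 0.0775] 7.503656399827939e-05
block ((528.3947143554688, 246.65725708007812), (52.61211395263672, 33.88580322265625), 84.4926986694336) [0.52832476 0.24645003 0.08      ]
[[0.5474, 0.271], [0.5416, 0.2157], [0.5074, 0.2218], [0.513, 0.2727]]
clamp ((525.7408447265625, -115.0782699584961), (77.49075317382812, 234.91610717773438), 16.671619415283203) ((350.1500549316406, 223.45001220703125), (35.10127639770508, 105.62006378173828), 71.56504821777344)
corner tri [ 0.4951  0.0425 -0.0561] 0.05796065780081361
corner tri [ 0.5322 -0.2293  0.0892] 0.04570566569281996
[0.5158 0.0322 0.012 ]
[0.4465 0.0139 0.012 ]
[ 0.5213 -0.2371  0.012 ]
[ 0.5914 -0.2166  0.012 ]
sc [0.4462 0.0116 0.012 ]
sc [ 0.5199 -0.2374  0.012 ]
sc [ 0.5911 -0.2182  0.012 ]
```

```bash
python3 - <<'E'
from h import *
print("jaw inner edge top", [onz("top",*p,.076).round(4).tolist() for p in((302,221.8),(310.8,255.5))])
print("jaw inner edge scene", [onz("scene",*p,.076).round(4).tolist() for p in((285.25,231.75),(268,250.75))])
for a,b in(((302,221.8),(285.25,231.75)),((310.8,255.5),(268,250.75))): print("tri",[np.round(x,4).tolist() for x in tri(("top",*a),("scene",*b))])
print("handle top scene",onz("scene",349,262.5,.14).round(4),"trig",onz("scene",364.5,274.3,.136).round(4))
t=-106.7*0+np.deg2rad(106.7);ux=np.array([np.cos(t),np.sin(t)]);uy=np.array([-ux[1],ux[0]])
f=np.mean([onz("top",302,221.8,.076)[:2],onz("top",310.8,255.5,.076)[:2],onz("scene",285.25,231.75,.076)[:2],onz("scene",268,250.75,.076)[:2]],axis=0)
base=np.mean([[.5158,.0322],[.4465,.0139],[.5213,-.2371],[.5914,-.2166]],axis=0)
print("face mid",f,"base mid",base,"in axis: lateral of face rel base",(f-base)@uy,"along",(f-base)@ux)
O=f-.083*ux; O=O+((base-O)@uy)*uy; print("origin",O,"ux",ux)
for n,p in dict(block=(.063,0),handle=(-.09,0),trig=(-.125,0),grip=(-.106,0)).items(): print(n,(O+p[0]*ux).round(4))
# plate face: top view inner upper edge (z=.071), crop px
for p in((152,468),(172,533)):
    q=np.array(p)/2.497+[280,185-400/2.5]; q=np.array([p[0]/2.497+280,(p[1]-400)/2.5+185])
    w=onz("top",*q,.071)[:2]; print("plate",(w-O)@ux,(w-O)@uy)
for p in((193,183),(250,113)):
    w=onz("scene",p[0]/4+250,p[1]/4+225,.071)[:2]; print("plate sc",(w-O)@ux,(w-O)@uy)
E
```

```text
jaw inner edge top [[0.525, -0.0059, 0.076], [0.4551, -0.0215, 0.076]]
jaw inner edge scene [[0.5234, -0.0064, 0.076], [0.4637, -0.0252, 0.076]]
tri [[0.5247, -0.0057, 0.0744], 0.0012]
tri [[0.4592, -0.0236, 0.0766], 0.0093]
handle top scene [ 0.5494 -0.1758  0.14  ] trig [ 0.5573 -0.2108  0.136 ]
face mid [ 0.49178911 -0.0147474 ] base mid [ 0.51875 -0.1019 ] in axis: lateral of face rel base 0.0007795294294837031 along 0.09122421430955578
origin [ 0.51638669 -0.09402266] ux [-0.28736052  0.95782249]
block [ 0.4983 -0.0337]
handle [ 0.5422 -0.1802]
trig [ 0.5523 -0.2138]
grip [ 0.5468 -0.1956]
plate -0.0018698905422495325 -0.027639926964439447
plate 0.0004711034049325706 0.028843947220562424
plate sc 0.00212458661588327 0.029561207420193993
plate sc 0.003069838036278712 -0.023945981911178978
```

send_rows([
  {"x": 50,"y": -50,"roll": 7.5},
  {"x": 50,"y": -50,"roll": 7.5},
  {"x": 50,"y": -50},
  {"x": 50,"y": -50},
  {"x": 50,"y": -50},
  {"x": 40,"y": -50},
  {"y": -50},
], force=20)

```text
schema error: expected keys hand, x, y, z, roll
```

send_rows([
  {"hand": 87,"x": 40,"y": -45,"z": 0,"roll": 7.6},
  {"hand": 87,"x": 40,"y": -45,"z": 0,"roll": 7.6},
  {"hand": 87,"x": 40,"y": -45,"z": 0,"roll": 0},
  {"hand": 87,"x": 40,"y": -45,"z": 0,"roll": 0},
  {"hand": 87,"x": 40,"y": -45,"z": 0,"roll": 0},
  {"hand": 87,"x": 40,"y": -45,"z": 0,"roll": 0},
  {"hand": 87,"x": 40,"y": -45,"z": 0,"roll": 0},
  {"hand": 87,"x": 19,"y": -46,"z": 0,"roll": 0},
  {"hand": 87,"x": 0,"y": 0,"z": -30,"roll": 0},
  {"hand": 87,"x": 0,"y": 0,"z": 0,"roll": 0},
], force=20)

```text
time: 1.1
position: [0.4801, 0.2978, 0.2586]
tool_rot: [-0.155, -3.132, 0.006]
ft_force: [-1.3, 0.3, -0.8]
grip_width: 0.995
grip_force: 0.0
```

send_rows([
  {"hand": 87,"x": 24,"y": -25,"z": 0,"roll": 0},
  {"hand": 87,"x": 24,"y": -26,"z": 0,"roll": 0},
  {"hand": 87,"x": 0,"y": 0,"z": -40,"roll": 0},
  {"hand": 87,"x": 0,"y": 0,"z": 0,"roll": 0},
  {"hand": 87,"x": 0,"y": 0,"z": 0,"roll": 0},
])

```text
time: 1.6
position: [0.5276, 0.2515, 0.2222]
tool_rot: [-0.145, -3.136, 0.0]
ft_force: [0.5, 0.8, 0.2]
grip_width: 0.997
grip_force: 0.0
```

```bash
python3 - <<'E'
from h import *
p=get_state()["position"];print(np.round(p,4))
a=get_image("scene")[80:230,150:310];b=get_image("top")[150:300,110:270]
o=np.hstack([cv2.resize(x,None,fx=2.5,fy=2.5,interpolation=cv2.INTER_CUBIC) for x in(a,b)])
cv2.imwrite("pics/near.png",cv2.convertScaleAbs(o,alpha=1.4))
E
```

```text
[0.5276 0.2515 0.2222]
```

View pics/near.png

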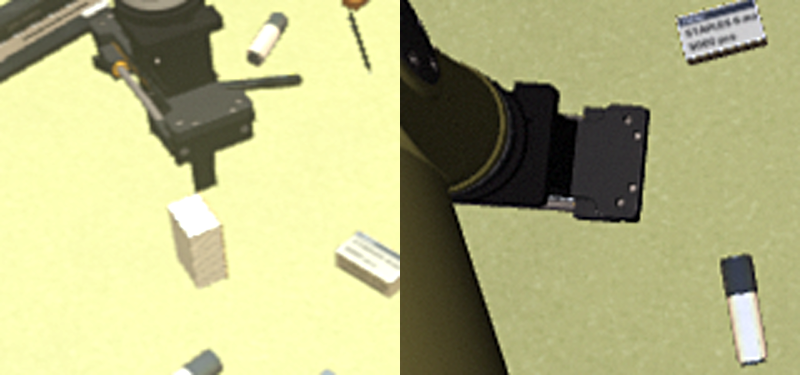

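The fingers hang over the block at (200,240 in the left crop), and their closing line runs along the block's width. Now I'll descend and grasp.

send_rows([
  {"hand": 87,"x": 0,"y": -4,"z": -40,"roll": 0},
  {"hand": 87,"x": 0,"y": 0,"z": -40,"roll": 0},
  {"hand": 87,"x": 0,"y": 0,"z": -33,"roll": 0},
  {"hand": 87,"x": 0,"y": 0,"z": 0,"roll": 0},
  {"hand": 70,"x": 0,"y": 0,"z": 0,"roll": 0},
  {"hand": 50,"x": 0,"y": 0,"z": 0,"roll": 0},
  {"hand": 45,"x": 0,"y": 0,"z": 0,"roll": 0},
  {"hand": 45,"x": 0,"y": 0,"z": 0,"roll": 0},
  {"hand": 45,"x": 0,"y": 0,"z": 0,"roll": 0},
])

```text
time: 2.6
position: [0.5296, 0.2463, 0.1105]
tool_rot: [0.15, 3.136, 0.003]
ft_force: [-0.1, 3.1, 2.5]
grip_width: 0.626
grip_force: 1.3
```

send_rows([
  {"hand": 45,"x": 0,"y": 0,"z": 0,"roll": 0},
  {"hand": 45,"x": 0,"y": 0,"z": 0,"roll": 0},
  {"hand": 45,"x": 0,"y": 0,"z": 30,"roll": 0},
  {"hand": 45,"x": 0,"y": 0,"z": 40,"roll": 0},
  {"hand": 45,"x": 0,"y": 0,"z": 40,"roll": 0},
  {"hand": 45,"x": 0,"y": -20,"z": 0,"roll": -7},
  {"hand": 45,"x": 0,"y": -20,"z": 0,"roll": -7},
  {"hand": 45,"x": 0,"y": -20,"z": 0,"roll": -7},
  {"hand": 45,"x": 0,"y": 0,"z": 0,"roll": 0},
])

```text
time: 3.5
position: [0.5289, 0.1813, 0.2185]
tool_rot: [-0.729, -3.055, 0.005]
ft_force: [0.6, -1.4, -2.6]
grip_width: 0.62
grip_force: 20.0
```

send_rows([
  {"hand": 45,"x": -5,"y": -27,"z": 0,"roll": -7.75},
  {"hand": 45,"x": -5,"y": -27,"z": 0,"roll": -7.75},
  {"hand": 45,"x": -5,"y": -27,"z": 0,"roll": -7.75},
  {"hand": 45,"x": -5,"y": -27,"z": 0,"roll": -7.75},
  {"hand": 45,"x": -5,"y": -27,"z": 0,"roll": -7.75},
  {"hand": 45,"x": -6,"y": -27,"z": 0,"roll": -7.75},
  {"hand": 45,"x": 0,"y": -27,"z": 0,"roll": 0},
  {"hand": 45,"x": 0,"y": -26,"z": 0,"roll": 0},
  {"hand": 45,"x": 0,"y": 0,"z": 0,"roll": 0},
  {"hand": 45,"x": 0,"y": 0,"z": 0,"roll": 0},
])

```text
time: 4.5
position: [0.4978, -0.0292, 0.2188]
tool_rot: [-1.867, -2.526, 0.001]
ft_force: [-0.7, 1.5, -1.6]
grip_width: 0.621
grip_force: 20.0
```

```bash
python3 - <<'E'
from h import *
s=get_state();p=s["position"];r=s["tool_rot"];print(np.round(p,4),np.round(r,3),90-2*np.degrees(np.arctan(r[0]/r[1])))
a=get_image("scene")
cv2.imwrite("pics/over.png",cv2.convertScaleAbs(cv2.resize(a[150:350,200:400],(600,600),interpolation=cv2.INTER_CUBIC),alpha=1.4))
E
```

```text
[ 0.4978 -0.0292  0.2188] [-1.867e+00 -2.526e+00  1.000e-03] 17.05518500498269
```

View pics/over.png

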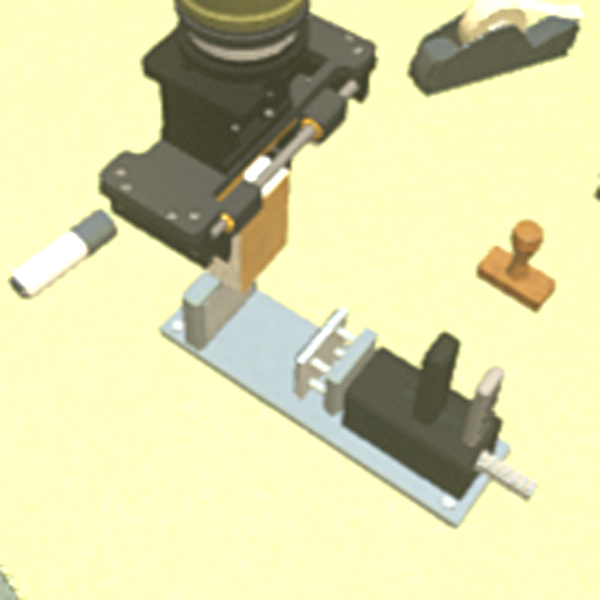

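The block is held with its brown back toward the moving jaw. The lower corners of the brown face are at crop (243,291) and (284,243). I'll check its offset in the clamp frame.

```bash
cat >> h.py <<'E'
O=np.array([.51639,-.09402]);t=np.deg2rad(106.7);ux=np.array([np.cos(t),np.sin(t)]);uy=np.array([-ux[1],ux[0]])
def cl(w): w=np.asarray(w)[:2]-O; return (np.array([w@ux,w@uy])*1000).round(1)
def wo(x,y=0): return (O+x/1000*ux+y/1000*uy).round(4)
E
python3 - <<'E'
from h import *
f=lambda u,v:(200+u/3,150+v/3)
print("tool",cl([.4978,-.0292]))
for p in((243,291),(284,243)): print("brown low",cl(onz("scene",*f(*p),.108)))
for p in((288,170),): print("brown up",cl(onz("scene",*f(*p),.188)))
for p in((200,305),(255,278)): pass
# jaw / handle / trigger recheck from this crop
for n,p,z in(("handle top mid",(444,342),.14),("trig top mid",(490,375),.136),("plate topcorner",(297,362),.071),("plate top far",(343,312),.071)): print(n,cl(onz("scene",*f(*p),z)))
E
```

```text
tool [67.4 -0.8]
brown low [51.  23.7]
brown low [ 52.7 -26.3]
brown up [ 51.5 -27.1]
handle top mid [-88.1  -4.1]
trig top mid [-122.6   -3. ]
plate topcorner [ 1.  28.5]
plate top far [ -1.1 -24.7]
```

send_rows([
  {"hand": 45,"x": 2,"y": -7,"z": 0,"roll": 0},
  {"hand": 45,"x": 0,"y": 0,"z": -15,"roll": 0},
  {"hand": 45,"x": 0,"y": 0,"z": 0,"roll": 0},
  {"hand": 45,"x": 0,"y": 0,"z": 0,"roll": 0},
])

```text
time: 4.95
position: [0.4999, -0.036, 0.2041]
tool_rot: [-1.866, -2.527, 0.001]
ft_force: [-0.0, -0.3, -1.8]
grip_width: 0.62
grip_force: 20.0
```

```bash
python3 -c "
from h import *
s=get_state();print(cl(s['position']),s['position'],wo(60.5,0))"
```

```text
[60.4 -0.9] [ 0.49988307 -0.03595297  0.20410903] [ 0.499  -0.0361]
```

send_rows([
  {"hand": 45,"x": 0,"y": 0,"z": -25,"roll": 0},
  {"hand": 45,"x": 0,"y": 0,"z": -25,"roll": 0},
  {"hand": 45,"x": 0,"y": 0,"z": -20,"roll": 0},
  {"hand": 45,"x": 0,"y": 0,"z": -8,"roll": 0},
  {"hand": 45,"x": 0,"y": 0,"z": 0,"roll": 0},
  {"hand": 45,"x": 0,"y": 0,"z": 0,"roll": 0},
])

```text
time: 5.55
position: [0.5008, -0.0364, 0.1273]
tool_rot: [1.867, 2.525, 0.002]
ft_force: [0.3, -0.1, -1.7]
grip_width: 0.618
grip_force: 20.0
```

```bash
python3 - <<'E'
from h import *
s=get_state();print(cl(s["position"]),np.round(s["position"],4))
a=get_image("scene")
cv2.imwrite("pics/low.png",cv2.convertScaleAbs(cv2.resize(a[200:320,230:380],(750,600),interpolation=cv2.INTER_CUBIC),alpha=1.4))
E
```

```text
[59.7 -1.7] [ 0.5008 -0.0364  0.1273]
```

View pics/low.png

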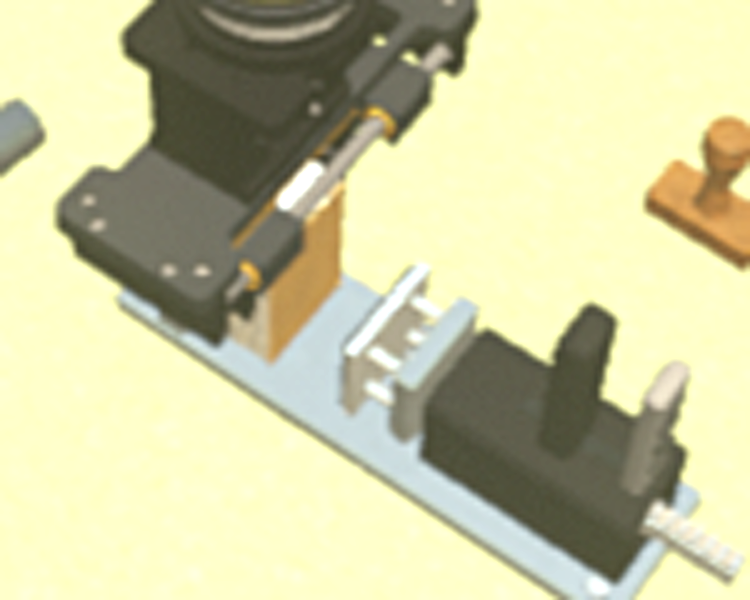

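The block hovers just above the bed, behind the fixed jaw, with its lower corners at crop (270,362) and (341,285). I'll lower gently until it touches.

send_rows([
  {"hand": 45,"x": -2,"y": 0,"z": -2,"roll": 0},
  {"hand": 45,"x": 0,"y": 0,"z": -1.5,"roll": 0},
  {"hand": 45,"x": 0,"y": 0,"z": -1,"roll": 0},
  {"hand": 45,"x": 0,"y": 0,"z": 0,"roll": 0},
  {"hand": 45,"x": 0,"y": 0,"z": 0,"roll": 0},
])

```text
time: 6.1
position: [0.4982, -0.0364, 0.1224]
tool_rot: [1.868, 2.526, 0.001]
ft_force: [-3.7, 0.3, 5.8]
grip_width: 0.621
grip_force: 20.0
```

send_rows([
  {"hand": 60,"x": 0,"y": 0,"z": 0,"roll": 0},
  {"hand": 75,"x": 0,"y": 0,"z": 0,"roll": 0},
  {"hand": 87,"x": 0,"y": 0,"z": 0,"roll": 0},
  {"hand": 87,"x": 0,"y": 0,"z": 0,"roll": 0},
  {"hand": 87,"x": 0,"y": 0,"z": 0,"roll": 0},
  {"hand": 87,"x": 0,"y": 0,"z": 30,"roll": 0},
  {"hand": 87,"x": 0,"y": 0,"z": 50,"roll": 0},
  {"hand": 87,"x": 0,"y": 0,"z": 50,"roll": 0},
  {"hand": 87,"x": 0,"y": 0,"z": 0,"roll": 0},
])

```text
time: 7.0
position: [0.5017, -0.0368, 0.2589]
tool_rot: [1.863, 2.518, 0.014]
ft_force: [1.6, 0.1, 0.1]
grip_width: 1.006
grip_force: 0.0
```

send_rows([
  {"hand": 87,"x": 4,"y": -14,"z": 0,"roll": -8.2},
  {"hand": 87,"x": 4,"y": -14,"z": 0,"roll": -8.2},
  {"hand": 87,"x": 4,"y": -14,"z": 0,"roll": -8.2},
  {"hand": 87,"x": 4,"y": -14,"z": 0,"roll": -8.2},
  {"hand": 87,"x": 4,"y": -14,"z": 0,"roll": -8.2},
  {"hand": 87,"x": 4,"y": -14,"z": 0,"roll": -8.2},
  {"hand": 87,"x": 4,"y": -14,"z": 0,"roll": -8.2},
  {"hand": 87,"x": 4,"y": -14,"z": 0,"roll": -8.2},
  {"hand": 87,"x": 4,"y": -14,"z": 0,"roll": -8.2},
  {"hand": 87,"x": 4,"y": -14,"z": 0,"roll": -8.2},
])

```text
time: 8.0
position: [0.538, -0.1769, 0.2514]
tool_rot: [-3.069, -0.672, 0.001]
ft_force: [-1.3, -1.1, 0.3]
grip_width: 1.001
grip_force: 0.0
```

send_rows([
  {"hand": 87,"x": 4,"y": -14,"z": 0,"roll": -8},
  {"hand": 87,"x": 0,"y": 0,"z": 0,"roll": 0},
  {"hand": 87,"x": 0,"y": 0,"z": 0,"roll": 0},
])

```text
time: 8.3
position: [0.5418, -0.1901, 0.2513]
tool_rot: [-3.106, -0.47, 0.001]
ft_force: [-0.7, 1.1, -0.9]
grip_width: 0.999
grip_force: 0.0
```

```bash
python3 - <<'E'
from h import *
s=get_state();p=s["position"];r=s["tool_rot"];print(np.round(p,4),cl(p),wo(-106,-2),np.round(r,3),90-2*np.degrees(np.arctan2(r[0],r[1])))
a=get_image("scene")
cv2.imwrite("pics/h1.png",cv2.convertScaleAbs(cv2.resize(a[200:340,230:405],(750,600),interpolation=cv2.INTER_CUBIC),alpha=1.4))
E
```

```text
[ 0.5418 -0.1901  0.2513] [-99.3   3.3] [ 0.5488 -0.195 ] [-3.106e+00 -4.700e-01  1.000e-03] 287.1924469493482
```

View pics/h1.png

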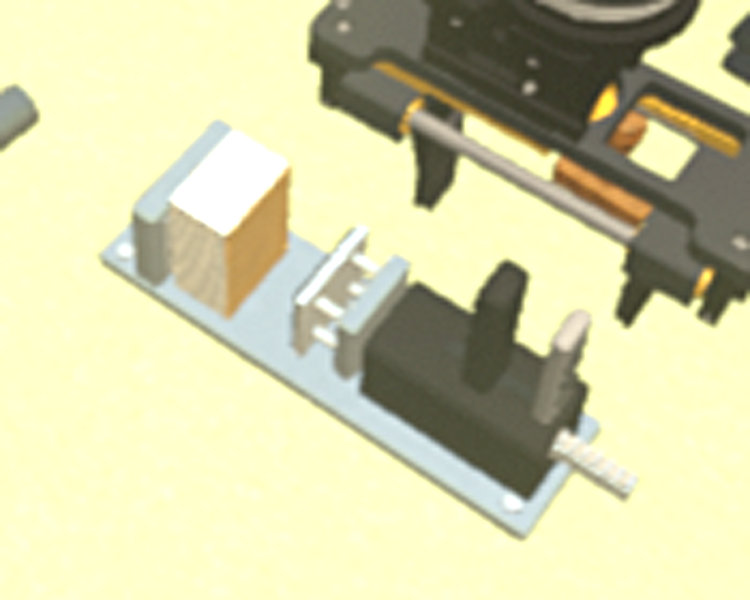

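The block stands upright by the fixed jaw. The fingers straddle the handle at (513,268) and the trigger at (578,320). I'll centre and descend.

send_rows([
  {"hand": 87,"x": 7.7,"y": -3.6,"z": 0,"roll": -0.5},
  {"hand": 87,"x": 0,"y": 0,"z": -25,"roll": 0},
  {"hand": 87,"x": 0,"y": 0,"z": -25,"roll": 0},
  {"hand": 87,"x": 0,"y": 0,"z": -25,"roll": 0},
  {"hand": 87,"x": 0,"y": 0,"z": -20,"roll": 0},
  {"hand": 87,"x": 0,"y": 0,"z": 0,"roll": 0},
  {"hand": 87,"x": 0,"y": 0,"z": 0,"roll": 0},
], force=10)

```text
time: 9.05
position: [0.5501, -0.1938, 0.1571]
tool_rot: [3.109, 0.453, -0.0]
ft_force: [-0.2, 0.3, -0.2]
grip_width: 1.0
grip_force: 0.0
```

```bash
python3 - <<'E'
from h import *
s=get_state();p=s["position"];r=s["tool_rot"];print(np.round(p,4),cl(p),90-2*np.degrees(np.arctan2(r[0],r[1])))
a=get_image("scene")
cv2.imwrite("pics/h2.png",cv2.convertScaleAbs(cv2.resize(a[200:340,230:405],(750,600),interpolation=cv2.INTER_CUBIC),alpha=1.4))
E
```

```text
[ 0.5501 -0.1938  0.1571] [-105.2   -3.7] -73.41048219319725
```

View pics/h2.png

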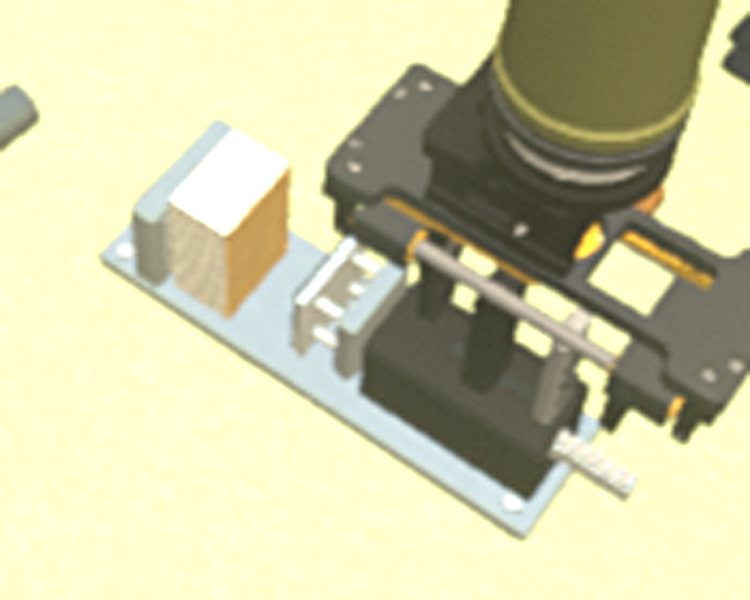

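The fingers straddle the blades: front finger near (437,285), handle (490,340), trigger (560,370), rear finger (615,400). I'll close to just outside 48 mm.

send_rows([
  {"hand": 60,"x": 0,"y": 0,"z": 0,"roll": 0},
  {"hand": 52,"x": 0,"y": 0,"z": 0,"roll": 0},
  {"hand": 50,"x": 0,"y": 0,"z": 0,"roll": 0},
  {"hand": 48,"x": 0,"y": 0,"z": 0,"roll": 0},
  {"hand": 47,"x": 0,"y": 0,"z": 0,"roll": 0},
  {"hand": 47,"x": 0,"y": 0,"z": 0,"roll": 0},
  {"hand": 47,"x": 0,"y": 0,"z": 0,"roll": 0},
], force=20)

```text
time: 9.8
position: [0.5496, -0.1937, 0.1567]
tool_rot: [-3.108, -0.452, 0.001]
ft_force: [-0.9, 0.2, 0.7]
grip_width: 0.555
grip_force: 0.8
```

send_rows([
  {"hand": 46,"x": 0,"y": 0,"z": 0,"roll": 0},
  {"hand": 46,"x": 0,"y": 0,"z": 0,"roll": 0},
  {"hand": 46,"x": 0,"y": 0,"z": 0,"roll": 0},
])

```text
time: 10.1
position: [0.5494, -0.1929, 0.1567]
tool_rot: [-3.107, -0.453, 0.002]
ft_force: [-3.6, 4.8, 3.3]
grip_width: 0.529
grip_force: 5.8
```

send_rows([
  {"hand": 45,"x": -0.5,"y": 1.7,"z": 0,"roll": 0},
  {"hand": 44,"x": -0.2,"y": 0.6,"z": 0,"roll": 0},
  {"hand": 44,"x": 0,"y": 0,"z": 0,"roll": 0},
  {"hand": 44,"x": 0,"y": 0,"z": 0,"roll": 0},
])

```text
time: 10.5
position: [0.549, -0.1918, 0.1568]
tool_rot: [3.109, 0.452, 0.0]
ft_force: [-0.4, 2.0, 0.4]
grip_width: 0.507
grip_force: 4.0
```

send_rows([
  {"hand": 42,"x": -0.3,"y": 1.2,"z": 0,"roll": 0},
  {"hand": 40,"x": -0.3,"y": 1,"z": 0,"roll": 0},
  {"hand": 38,"x": -0.3,"y": 1,"z": 0,"roll": 0},
  {"hand": 36,"x": -0.3,"y": 1,"z": 0,"roll": 0},
  {"hand": 34,"x": -0.3,"y": 1,"z": 0,"roll": 0},
  {"hand": 33,"x": 0,"y": 0,"z": 0,"roll": 0},
  {"hand": 33,"x": 0,"y": 0,"z": 0,"roll": 0},
])

```text
time: 11.2
position: [0.5476, -0.1868, 0.1568]
tool_rot: [3.108, 0.452, 0.0]
ft_force: [1.1, -3.8, -3.1]
grip_width: 0.386
grip_force: 20.0
```

```bash
cat >> h.py <<'E'
def prof(im,z=.071,ys=range(8,26,2),xs=np.arange(-30,60,1.)):
    a=[]
    for y in ys:
        uv=np.array([proj("scene",[*(O+x/1000*ux+y/1000*uy),z]) for x in xs],np.float32)
        a.append(cv2.remap(im,uv[None,:,0],uv[None,:,1],1)[0].astype(float).mean(1))
    return xs,np.mean(a,0)
E
python3 - <<'E'
from h import *
im=get_image("scene")
for i in(cv2.imread("pics/scene0.png"),im):
    x,p=prof(i); print([f"{a:.0f}:{b:.0f}" for a,b in zip(x[::2],p[::2])])
E
```

```text
['-30:114', '-28:134', '-26:137', '-24:135', '-22:134', '-20:130', '-18:128', '-16:127', '-14:123', '-12:123', '-10:125', '-8:126', '-6:118', '-4:113', '-2:142', '0:171', '2:166', '4:131', '6:118', '8:133', '10:137', '12:137', '14:137', '16:136', '18:136', '20:136', '22:137', '24:137', '26:137', '28:137', '30:137', '32:136', '34:137', '36:137', '38:137', '40:137', '42:136', '44:137', '46:137', '48:137', '50:136', '52:136', '54:136', '56:137', '58:136']
['-30:101', '-28:100', '-26:98', '-24:97', '-22:111', '-20:142', '-18:158', '-16:158', '-14:157', '-12:153', '-10:149', '-8:145', '-6:144', '-4:144', '-2:143', '0:143', '2:142', '4:134', '6:137', '8:176', '10:197', '12:179', '14:142', '16:143', '18:158', '20:159', '22:146', '24:121', '26:107', '28:106', '30:107', '32:107', '34:106', '36:106', '38:107', '40:107', '42:106', '44:106', '46:107', '48:107', '50:111', '52:138', '54:171', '56:184', '58:185']
```

send_rows([
  {"hand": 36,"x": 0.3,"y": -1,"z": 0,"roll": 0},
  {"hand": 39,"x": 0.3,"y": -1,"z": 0,"roll": 0},
  {"hand": 42,"x": 0.4,"y": -1.5,"z": 0,"roll": 0},
  {"hand": 45,"x": 0.4,"y": -1.5,"z": 0,"roll": 0},
  {"hand": 49,"x": 0.5,"y": -1.8,"z": 0,"roll": 0},
  {"hand": 50,"x": 0,"y": 0,"z": 0,"roll": 0},
  {"hand": 50,"x": 0,"y": 0,"z": 0,"roll": 0},
])

```text
time: 11.95
position: [0.5494, -0.193, 0.1568]
tool_rot: [-3.108, -0.452, 0.0]
ft_force: [0.3, 0.0, -0.4]
grip_width: 0.569
grip_force: 0.0
```

send_rows([
  {"hand": 47,"x": -0.4,"y": 1.2,"z": 0,"roll": 0},
  {"hand": 44,"x": -0.4,"y": 1.2,"z": 0,"roll": 0},
  {"hand": 41,"x": -0.4,"y": 1.4,"z": 0,"roll": 0},
  {"hand": 38,"x": -0.4,"y": 1.4,"z": 0,"roll": 0},
  {"hand": 35,"x": -0.3,"y": 1.2,"z": 0,"roll": 0},
  {"hand": 33,"x": 0,"y": 0,"z": 0,"roll": 0},
  {"hand": 33,"x": 0,"y": 0,"z": 0,"roll": 0},
  {"hand": 33,"x": 0,"y": 0,"z": 0,"roll": 0},
])

```text
time: 12.75
position: [0.5475, -0.1869, 0.1568]
tool_rot: [3.109, 0.452, -0.0]
ft_force: [0.3, -1.5, -0.5]
grip_width: 0.388
grip_force: 20.0
```

```bash
cat >> h.py <<'E'
def peak(im,lo,hi):
    x,p=prof(im,xs=np.arange(lo,hi,.5)); return [f"{a:.0f}:{b:.0f}" for a,b in zip(x[::2],p[::2])]
E
python3 -c "
from h import *
print(peak(get_image('scene'),10,42))"
```

```text
['10:144', '11:144', '12:145', '13:145', '14:144', '15:141', '16:136', '17:133', '18:140', '19:157', '20:176', '21:191', '22:198', '23:195', '24:183', '25:162', '26:135', '27:113', '28:103', '29:103', '30:105', '31:107', '32:107', '33:106', '34:106', '35:106', '36:106', '37:107', '38:107', '39:107', '40:107', '41:107']
```

send_rows([
  {"hand": 36,"x": 0.3,"y": -1,"z": 0,"roll": 0},
  {"hand": 39,"x": 0.3,"y": -1,"z": 0,"roll": 0},
  {"hand": 42,"x": 0.4,"y": -1.4,"z": 0,"roll": 0},
  {"hand": 45,"x": 0.4,"y": -1.4,"z": 0,"roll": 0},
  {"hand": 49,"x": 0.5,"y": -1.6,"z": 0,"roll": 0},
  {"hand": 50,"x": 0,"y": 0,"z": 0,"roll": 0},
  {"hand": 50,"x": 0,"y": 0,"z": 0,"roll": 0},
])

```text
time: 13.5
position: [0.5494, -0.1935, 0.1567]
tool_rot: [3.109, 0.451, -0.0]
ft_force: [0.2, 1.1, 0.4]
grip_width: 0.566
grip_force: 0.0
```

send_rows([
  {"hand": 47,"x": -0.4,"y": 1.2,"z": 0,"roll": 0},
  {"hand": 44,"x": -0.4,"y": 1.2,"z": 0,"roll": 0},
  {"hand": 41,"x": -0.4,"y": 1.4,"z": 0,"roll": 0},
  {"hand": 38,"x": -0.4,"y": 1.5,"z": 0,"roll": 0},
  {"hand": 38,"x": 0,"y": 0,"z": 0,"roll": 0},
  {"hand": 38,"x": 0,"y": 0,"z": 0,"roll": 0},
])

```text
time: 14.1
position: [0.548, -0.189, 0.1568]
tool_rot: [3.107, 0.45, 0.001]
ft_force: [2.9, -4.9, -3.2]
grip_width: 0.443
grip_force: 4.3
```

send_rows([
  {"hand": 36,"x": -0.3,"y": 1,"z": 0,"roll": 0},
  {"hand": 36,"x": 0,"y": 0,"z": 0,"roll": 0},
  {"hand": 36,"x": 0,"y": 0,"z": 0,"roll": 0},
])

```text
time: 14.4
position: [0.5477, -0.1879, 0.1568]
tool_rot: [3.107, 0.45, 0.001]
ft_force: [3.0, -3.9, -4.0]
grip_width: 0.415
grip_force: 4.2
```

send_rows([
  {"hand": 34,"x": -0.2,"y": 0.6,"z": 0,"roll": 0},
  {"hand": 33,"x": 0,"y": 0,"z": 0,"roll": 0},
  {"hand": 33,"x": 0,"y": 0,"z": 0,"roll": 0},
])

```text
time: 14.7
position: [0.5474, -0.1868, 0.1568]
tool_rot: [3.108, 0.451, 0.0]
ft_force: [2.4, -4.6, -2.5]
grip_width: 0.391
grip_force: 20.0
```

```bash
python3 - <<'E'
from h import *
a=get_image("scene"); print(peak(a,24,60))
cv2.imwrite("pics/s3.png",cv2.convertScaleAbs(cv2.resize(a[200:340,230:405],(750,600),interpolation=cv2.INTER_CUBIC),alpha=1.4))
E
```

```text
['24:144', '25:144', '26:142', '27:137', '28:132', '29:130', '30:139', '31:158', '32:179', '33:194', '34:200', '35:196', '36:183', '37:161', '38:136', '39:115', '40:104', '41:102', '42:103', '43:105', '44:106', '45:107', '46:107', '47:107', '48:108', '49:108', '50:111', '51:121', '52:138', '53:157', '54:171', '55:181', '56:184', '57:185', '58:185', '59:186']
```

View pics/s3.png

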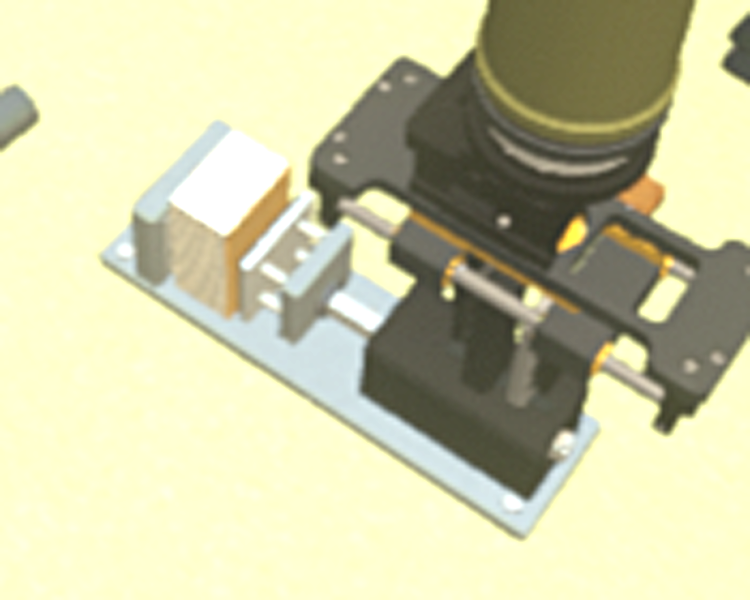

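The plate at (275,260) is about 10 mm from the block, the block is still standing, and 12 mm per stroke is confirmed. Next: release, then a fourth stroke.

send_rows([
  {"hand": 36,"x": 0.3,"y": -1,"z": 0,"roll": 0},
  {"hand": 39,"x": 0.3,"y": -1.2,"z": 0,"roll": 0},
  {"hand": 42,"x": 0.4,"y": -1.4,"z": 0,"roll": 0},
  {"hand": 45,"x": 0.4,"y": -1.4,"z": 0,"roll": 0},
  {"hand": 49,"x": 0.5,"y": -1.6,"z": 0,"roll": 0},
  {"hand": 50,"x": 0,"y": 0,"z": 0,"roll": 0},
  {"hand": 50,"x": 0,"y": 0,"z": 0,"roll": 0},
])

```text
time: 15.45
position: [0.5493, -0.193, 0.1568]
tool_rot: [-3.109, -0.452, 0.0]
ft_force: [-0.4, -1.5, 0.2]
grip_width: 0.571
grip_force: 0.6
```

send_rows([
  {"hand": 47,"x": -0.4,"y": 1,"z": 0,"roll": 0},
  {"hand": 44,"x": -0.4,"y": 1.1,"z": 0,"roll": 0},
  {"hand": 41,"x": -0.4,"y": 1.4,"z": 0,"roll": 0},
  {"hand": 38,"x": -0.4,"y": 1.4,"z": 0,"roll": 0},
  {"hand": 38,"x": 0,"y": 0,"z": 0,"roll": 0},
  {"hand": 38,"x": 0,"y": 0,"z": 0,"roll": 0},
])

```text
time: 16.05
position: [0.548, -0.189, 0.1568]
tool_rot: [3.107, 0.45, 0.002]
ft_force: [2.9, -4.0, -3.1]
grip_width: 0.442
grip_force: 5.5
```

send_rows([
  {"hand": 36,"x": -0.3,"y": 1,"z": 0,"roll": 0},
  {"hand": 36,"x": 0,"y": 0,"z": 0,"roll": 0},
  {"hand": 36,"x": 0,"y": 0,"z": 0,"roll": 0},
])

```text
time: 16.35
position: [0.5477, -0.1879, 0.1568]
tool_rot: [3.107, 0.451, 0.002]
ft_force: [3.9, -4.2, -2.3]
grip_width: 0.413
grip_force: 5.6
```

send_rows([
  {"hand": 34.8,"x": -0.2,"y": 0.6,"z": 0,"roll": 0},
  {"hand": 34.8,"x": 0,"y": 0,"z": 0,"roll": 0},
  {"hand": 34.8,"x": 0,"y": 0,"z": 0,"roll": 0},
])

```text
time: 16.65
position: [0.5475, -0.1873, 0.1568]
tool_rot: [3.107, 0.451, 0.002]
ft_force: [3.7, -5.2, -2.9]
grip_width: 0.397
grip_force: 5.9
```

```bash
python3 - <<'E'
from h import *
a=get_image("scene"); print(peak(a,8,60))
E
```

```text
['8:101', '9:100', '10:99', '11:101', '12:108', '13:120', '14:136', '15:148', '16:156', '17:159', '18:159', '19:159', '20:158', '21:157', '22:156', '23:152', '24:147', '25:144', '26:141', '27:141', '28:143', '29:144', '30:144', '31:145', '32:145', '33:145', '34:145', '35:143', '36:140', '37:136', '38:134', '39:142', '40:158', '41:176', '42:191', '43:198', '44:197', '45:186', '46:167', '47:140', '48:118', '49:106', '50:103', '51:104', '52:106', '53:108', '54:110', '55:116', '56:128', '57:146', '58:162', '59:174']
```

The plate is now just at the block. Next I'll release and do the final graded squeeze.

send_rows([
  {"hand": 37,"x": 0.3,"y": -1,"z": 0,"roll": 0},
  {"hand": 40,"x": 0.3,"y": -1.1,"z": 0,"roll": 0},
  {"hand": 43,"x": 0.4,"y": -1.4,"z": 0,"roll": 0},
  {"hand": 46,"x": 0.4,"y": -1.4,"z": 0,"roll": 0},
  {"hand": 49,"x": 0.4,"y": -1.4,"z": 0,"roll": 0},
  {"hand": 50,"x": 0,"y": 0,"z": 0,"roll": 0},
  {"hand": 50,"x": 0,"y": 0,"z": 0,"roll": 0},
])

```text
time: 17.4
position: [0.549, -0.193, 0.1568]
tool_rot: [3.109, 0.451, 0.0]
ft_force: [1.3, -1.9, -0.5]
grip_width: 0.573
grip_force: 0.9
```

```bash
cat >> h.py <<'E'
def meas(im):
    x,p=prof(im,xs=np.arange(5,60,.25))
    a=(x>8)&(x<26); i=np.where(a&(p>130))[0][0]; h=x[i]-.25*(p[i]-130)/(p[i]-p[i-1])
    a=(x>36)&(x<52)&(p>165); pk=np.sum(x[a]*(p[a]-165))/np.sum(p[a]-165)
    return round(h,2),round(pk,2),round(pk-h,2)
E
python3 -c "
from h import *
print(*[meas(get_image('scene')) for i in range(2)])"
```

```text
(np.float64(12.45), np.float64(43.29), np.float64(30.85)) (np.float64(12.43), np.float64(43.3), np.float64(30.87))
```

send_rows([
  {"hand": 47,"x": -0.4,"y": 1,"z": 0,"roll": 0},
  {"hand": 45,"x": -0.3,"y": 0.8,"z": 0,"roll": 0},
  {"hand": 44,"x": -0.1,"y": 0.5,"z": 0,"roll": 0},
  {"hand": 44,"x": 0,"y": 0,"z": 0,"roll": 0},
  {"hand": 44,"x": 0,"y": 0,"z": 0,"roll": 0},
])

```text
time: 18.0
position: [0.5482, -0.1906, 0.1569]
tool_rot: [3.109, 0.452, 0.0]
ft_force: [2.1, -3.1, -1.4]
grip_width: 0.509
grip_force: 1.9
```

```bash
python3 -c "
from h import *
print(*[meas(get_image('scene')) for i in range(2)]);print([get_state()[k] for k in('grip_width','grip_force')])"
```

```text
(np.float64(12.44), np.float64(43.29), np.float64(30.85)) (np.float64(12.44), np.float64(43.29), np.float64(30.86))
[0.5077884671371579, 1.8898567867290694]
```

send_rows([
  {"hand": 43,"x": -0.1,"y": 0.5,"z": 0,"roll": 0},
  {"hand": 42,"x": -0.1,"y": 0.5,"z": 0,"roll": 0},
  {"hand": 42,"x": 0,"y": 0,"z": 0,"roll": 0},
  {"hand": 42,"x": 0,"y": 0,"z": 0,"roll": 0},
])

```text
time: 18.5
position: [0.5482, -0.1907, 0.1568]
tool_rot: [3.107, 0.45, 0.001]
ft_force: [4.5, -6.2, -3.7]
grip_width: 0.483
grip_force: 3.4
```

```bash
python3 -c "
from h import *
print(*[meas(get_image('scene')) for i in range(2)]);print([get_state()[k] for k in('grip_width','grip_force')])"
```

```text
(np.float64(12.75), np.float64(43.3), np.float64(30.55)) (np.float64(12.75), np.float64(43.29), np.float64(30.54))
[0.4838998796139496, 3.4181929992337245]
```

send_rows([
  {"hand": 41,"x": 0,"y": 0,"z": 0,"roll": 0},
  {"hand": 40,"x": 0,"y": 0,"z": 0,"roll": 0},
  {"hand": 40,"x": 0,"y": 0,"z": 0,"roll": 0},
  {"hand": 40,"x": 0,"y": 0,"z": 0,"roll": 0},
])

```text
time: 19.0
position: [0.548, -0.19, 0.1568]
tool_rot: [3.108, 0.451, 0.0]
ft_force: [2.1, -3.8, -1.4]
grip_width: 0.458
grip_force: 6.1
```

```bash
python3 -c "
from h import *
print(*[meas(get_image('scene')) for i in range(2)]);print([get_state()[k] for k in('grip_width','grip_force')])"
```

```text
(np.float64(14.31), np.float64(43.32), np.float64(29.01)) (np.float64(14.37), np.float64(43.32), np.float64(28.95))
[0.4598723336488795, 6.113518581387325]
```

send_rows([
  {"hand": 39,"x": 0,"y": 0.3,"z": 0,"roll": 0},
  {"hand": 38,"x": -0.1,"y": 0.4,"z": 0,"roll": 0},
  {"hand": 38,"x": 0,"y": 0,"z": 0,"roll": 0},
  {"hand": 38,"x": 0,"y": 0,"z": 0,"roll": 0},
])

```text
time: 19.5
position: [0.5478, -0.1891, 0.1568]
tool_rot: [3.109, 0.451, -0.0]
ft_force: [2.0, -4.0, -2.0]
grip_width: 0.439
grip_force: 7.9
```

```bash
python3 -c "
from h import *
print(*[meas(get_image('scene')) for i in range(2)]);print([get_state()[k] for k in('grip_width','grip_force')])"
```

```text
(np.float64(16.1), np.float64(43.31), np.float64(27.22)) (np.float64(16.11), np.float64(43.32), np.float64(27.21))
[0.4386935244519283, 7.922971981752198]
```

```bash
python3 - <<'E'
from h import *
c=cv2.resize(cv2.imread("pics/s3.png"),(175,140),interpolation=cv2.INTER_AREA)/1.4
im=np.zeros((420,560,3),np.uint8); im[200:340,230:405]=c.clip(0,255)
now=get_image("scene")
for i in(im,now):
    i=np.minimum(i,182); x,p=prof(i,xs=np.arange(-5,60,.25))
    lo=x>-5
    k=np.where((x>-4)&(x<26)&(p>130))[0]; k=[j for j in k if p[j-1]<=130]
    m=p.max(); a=(x>26)&(x<52)&(p>160)&(p<=m); a&=(x<46.5)
    print([x[j] for j in k], np.sum(x[a]*(p[a]-160))/np.sum(p[a]-160))
E
```

```text
[np.float64(3.25)] 34.084832612161236Traceback (most recent call last):
  File "<stdin>", line 6, in <module>
  File "h.py", line 22, in prof
    uv=np.array([proj("scene",[*(O+x/1000*ux+y/1000*uy),z]) for x in xs],np.float32)
                 ~~~~^^^^^^^^^^^^^^^^^^^^^^^^^^^^^^^^^^^^^^
  File "h.py", line 10, in proj
    K,T=cal(n); q=K@(T[:3,:3].T@(np.asarray(p)-T[:3,3])); return q[:2]/q[2]
        ~~~^^^
  File "h.py", line 4, in cal
    c=get_calibration(n); return np.array(c["mtx"]),np.array(c["world_from_camera"])
ValueError: time passes only in moves, steps and waits
```

send_rows([
  {"hand": 37,"x": -0.1,"y": 0.4,"z": 0,"roll": 0},
  {"hand": 36,"x": -0.1,"y": 0.4,"z": 0,"roll": 0},
  {"hand": 36,"x": 0,"y": 0,"z": 0,"roll": 0},
  {"hand": 36,"x": 0,"y": 0,"z": 0,"roll": 0},
])

```text
time: 20.05
position: [0.5475, -0.1881, 0.1568]
tool_rot: [3.109, 0.451, -0.0]
ft_force: [1.8, -4.0, -1.1]
grip_width: 0.415
grip_force: 9.8
```

```bash
python3 -c "
from h import *
print(*[meas(get_image('scene')) for i in range(2)]);print([get_state()[k] for k in('grip_width','grip_force','ft_force')])"
```

```text
(np.float64(17.83), np.float64(43.28), np.float64(25.45)) (np.float64(17.89), np.float64(43.27), np.float64(25.38))
[0.41905841608733474, 9.883491272048559, array([ 1.59885332, -3.62130661, -0.66159743])]
```

send_rows([
  {"hand": 35,"x": -0.1,"y": 0.4,"z": 0,"roll": 0},
  {"hand": 34.2,"x": -0.1,"y": 0.4,"z": 0,"roll": 0},
  {"hand": 34.2,"x": 0,"y": 0,"z": 0,"roll": 0},
  {"hand": 34.2,"x": 0,"y": 0,"z": 0,"roll": 0},
])

```text
time: 20.55
position: [0.5473, -0.1873, 0.1568]
tool_rot: [3.109, 0.452, -0.0]
ft_force: [0.7, -4.2, -1.0]
grip_width: 0.396
grip_force: 11.6
```

```bash
python3 -c "
from h import *
print(*[meas(get_image('scene')) for i in range(2)]);print([get_state()[k] for k in('grip_width','grip_force','ft_force')])"
```

```text
(np.float64(19.49), np.float64(43.29), np.float64(23.8)) (np.float64(19.48), np.float64(43.29), np.float64(23.81))
[0.3942450846101326, 11.624625730910338, array([ 0.12348322, -4.872954  ,  0.33529227])]
```

send_rows([
  {"hand": 33.5,"x": 0,"y": 0.2,"z": 0,"roll": 0},
  {"hand": 33.5,"x": 0,"y": 0,"z": 0,"roll": 0},
  {"hand": 33.5,"x": 0,"y": 0,"z": 0,"roll": 0},
  {"hand": 33.5,"x": 0,"y": 0,"z": 0,"roll": 0},
  {"hand": 33.5,"x": 0,"y": 0,"z": 0,"roll": 0},
])

```text
time: 21.15
position: [0.5472, -0.187, 0.1568]
tool_rot: [-3.109, -0.452, 0.001]
ft_force: [-1.5, -3.8, 1.3]
grip_width: 0.388
grip_force: 16.2
```

```bash
python3 - <<'E'
from h import *
a=get_image("scene");print(meas(a),meas(get_image("scene")));print([get_state()[k] for k in('grip_width','grip_force','ft_force')])
cv2.imwrite("pics/fin.png",cv2.convertScaleAbs(cv2.resize(a[200:340,230:405],(750,600),interpolation=cv2.INTER_CUBIC),alpha=1.4))
E
```

```text
(np.float64(20.0), np.float64(43.28), np.float64(23.28)) (np.float64(20.02), np.float64(43.28), np.float64(23.27))
[0.38589962110350184, 16.270187061745673, array([-2.52477342, -4.30675324,  2.25344124])]
```

View pics/fin.png

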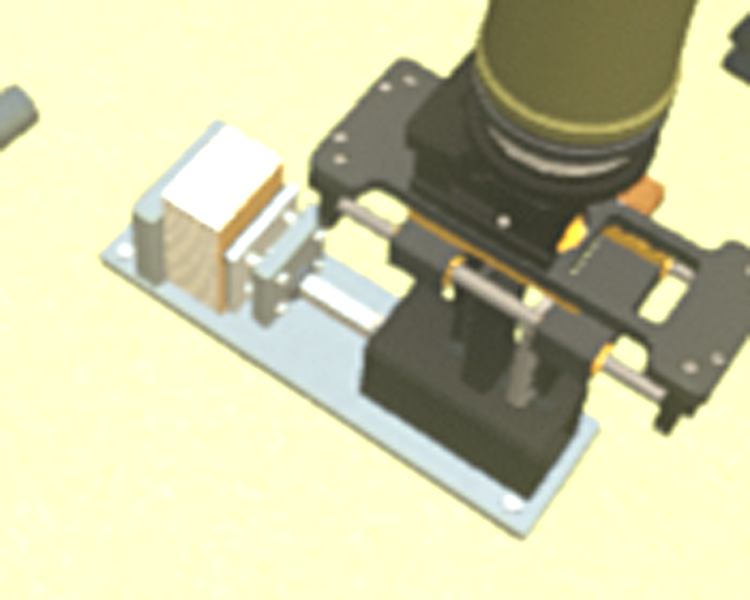

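The final view shows the block upright, flat against the fixed jaw. The plate at (262,250) is on its brown face, and the gap has roughly halved: about 7.6 mm in by image, 8 mm by force. The trigger is held squeezed, so I'm handing in.

```bash
python3 -c "
from bench import close_job
print(close_job())"
```

```text
the job is handed in; nothing more can be done
None
```

The memo block stands upright in the clamp against the fixed jaw, its plate pressed in about 7.6 mm by camera (about 8 mm by force just before the last small squeeze), with the trigger still held squeezed; I handed it in at about 21 s, and no verdict was shown.

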